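# Pack and set the screw foot of a desk shelf

## Task

The screw foot on the little desk shelf hangs clear of the desk. Slide the plywood strip under it, flat on the desk, so that the whole round foot is over the strip, then screw the foot down by its black knob (clockwise seen from above lowers it) until it just bears on the strip: touching lightly, never jacked down hard. Let go, and leave everything else on the desk where it is.

Things in the scene. Friction and masses are not known exactly. Their poses are not given: they have to be found in the camera images.
- riser: Low wooden shelf fixed on the desk, 260 x 250 mm, top face 91 mm over the desk, on four legs. Origin: on the axis of its screw foot, at desk level; z up; y axis level, from the screw to the shelf. The shelf spans y = 75 to 325 mm, x = -130 to 130 mm; books and pots on it begin at y = 150 mm and reach 45 mm above it. Under its bracket the space is open to x, -x and -y.
- boss (a point): Centre of the top of the steel boss (30 mm wide, 22 mm tall) that carries the screw, 85 mm over the riser's origin, on the end of a steel bracket 36 mm wide, its top 6 mm and underside 14 mm below this point. Straight below is the screw foot: round, black, rubber, flat underside 36 mm wide, 15 to 22 mm over the desk at the start (not measured).
- screw: Ribbed black knob that works the screw foot straight below it. Pinch it from above at any angle: upright cylinder 40 mm wide, 26 mm tall; origin at its centre, z up. It stays at this height; turned clockwise seen from above it screws the foot below out downwards, 2 mm per radian (up when turned back). It drags evenly at about 0.05 N m, stays where left and has ample travel.
- strip: Loose flat plywood strip, 160 mm long (x axis), 50 mm wide (y axis), 12 mm thick, about 90 g, lying on the desk. Origin: centre of its underside. Once the foot bears on it, the foot, which turns with the knob, rubs on it: the knob becomes harder to turn, by about 0.004 N m per newton of press at rest, more while turning; the press grows by about 33 N per radian.
- mug: White mug, 80 mm wide, 95 mm tall; bystander. Origin: centre of its underside.
- jar: Closed jar with a metal cap, 66 mm wide, 85 mm tall; bystander. Origin: centre of its underside.
- phone: Black phone lying flat, 115 x 60 x 10 mm; bystander. Origin: centre of its underside.
- notebook: Notebook lying flat, 142 x 102 x 12 mm; bystander. Origin: centre of its underside.
- tape: Roll of card tape lying flat, 72 mm wide, 20 mm tall; bystander. Origin: centre of its underside.
- scissors: Pair of closed scissors lying flat, about 180 mm long, 90 mm across the loops, 8 mm high; bystander. Origin: at the pivot, on the desk; x axis to the tip of the blades.
- eraser: White eraser, 45 x 20 x 12 mm; bystander. Origin: centre of its underside.
Things that resemble listed ones, but are neither listed nor needed, are in the scene too. Of the things like the strip, leave any that is turquoise; of the rest the smaller one is meant.

How it is judged:
On the way, in this order (a step that is already met when the one before it is completed fails the run):
1. the strip lies flat on the desk with the whole foot over it, the foot not yet pressing on it (x of boss in the frame of strip between -0.064 and 0.064 m and y of boss in the frame of strip between -0.008 and 0.008 m and height (world z) of strip below 0.004 m and angle between strip's own z axis and vertical below 0.05 rad and contact force between screw and strip below 0.3 N), for 0.2 s.
2. the foot is screwed down onto the strip (x of boss in the frame of strip between -0.064 and 0.064 m and y of boss in the frame of strip between -0.008 and 0.008 m and contact force between screw and strip above 0.5 N), for 0.2 s.
At the end, for the whole second after the job is handed in: The strip lies at rest flat on the desk (tilt under 0.05 rad, lifted less than 4 mm), the axis of the foot (boss) over it within 64 mm of the strip's centre lengthwise and 8 mm crosswise, and the foot presses on it with 0.5 to 20 N (all of step 2 and contact force between screw and strip below 20 N and angle between strip's own z axis and vertical below 0.05 rad and height (world z) of strip below 0.004 m and linear speed of strip below 0.01 m/s); the robot touches nothing.
It fails at once if the foot pressed on the strip with more than 40 N (contact force between screw and strip above 40 N).
It fails at once if a bystander moved more than 20 mm (distance of any of mug, jar, phone, notebook, tape, scissors, eraser from where it was at the start of the episode above 0.02 m).
It also fails if it takes over 72 s, if anything falls off the work surface, if the arm or the gripper's body presses on something with over 40 N, if the wrist force passes 120 N, or if a joint passes its speed limit or range.

## Robot

A 6-joint arm with a two-finger parallel gripper is mounted at the origin on the work surface. World frame = base frame: x ahead of the robot, y to its left, z up, the work surface at z = 0. Lengths are in m, angles in rad, forces in N, time in s.
With the tool pointing down it reaches from about 0.35 to 0.775 m from the base axis. Payload 7.3 kg.
Tool frame: the origin (TCP) lies at the centre of the arm's flange, where the gripper is bolted on; the fingertips stand 178 mm ahead of it and the grasp point (between the pads) lies 159 mm ahead of it (tip_extent is the distance from the TCP to the fingertips, in m); z points along the fingers, y is the line along which they close (so a half turn about z gives the same grasp; the last joint's range is limited). The gripper opens to 92 mm and grips with 3 to 60 N. Pads are 19 mm wide; open, the fingers measure 130 mm over their backs; the gripper's body (75 mm by 190 mm) begins 47 mm behind the grasp point.
Start: joints at [-1.418, 0.342, 1.524, -0, 1.275, -0.146], TCP at [0.155, -0.502, 0.405] pointing down, gripper open.
Joint ranges: [-2.53, 2.53], [-0.77, 2.02], [0.04, 2.7], [-1, 4.14], [0.28, 2.66], [-3.11, 3.11]. Speed limits (rad/s): [2.57, 2.57, 3.14, 3.14, 3.14, 3.14].

## Interface

Orientations are given as [roll, pitch, yaw] about the fixed x, y, z axes, in that order (R = Rz(yaw) Ry(pitch) Rx(roll)).
In Python, from cell import * gives the robot as it stands.
- The arm moves only by the tool arm_command, never from a script. Its arguments are lists of equal length, an entry for each row: "xyz": the shift along the world's x, y, z in mm, a list of three; "spin": the turn about the world's z in degrees. In form: {"xyz": [[tx, ty, tz], ...], "spin": [spin, ...]}. A call has 1 to 20 rows; each row shifts and turns the commanded pose from where the row before left it; what a row does not reach is not made up. A row lasts 1/10 s, in which the tool goes at most 50 mm and 8.59 degrees, less where a joint would pass 70% of its speed; a pose out of reach is approached as far as the arm can. A call with a gripper value outside its range is refused whole. "jaw" is the opening, from -1 (shut) to 1 (fully open), set as the call begins (left out, the last holds). The fingers move at their own pace and stop on an object; "squeeze" is the grip in N (left out, the last holds). Time passes only in rows, so rows that do not move let the fingers close. It gives the time, the measured TCP pose, the force, the opening and the grip force at its end, in the units of the state.
- observe(): the state, without advancing time (a new reading comes with each control period).
- read_camera(name): name is "scene" or "side" or "wrist"; returns a dict with "img" (420x560x3 uint8, red, green, blue), "depth" (420x560 float32, m along the optical axis (not along the pixel's ray), 0 where there is no reading), "fx", "fy", "cx", "cy" (pixels), "world_from_camera" (4x4, takes a point from camera to world coordinates). Camera axes: x right, y up, looking along -z (the intrinsics and any distortion apply to the point x, -y, -z); pixel columns grow to the right and rows downward; lengths in m; the calibration is good to about 2 mm. A picture is of the moment at which its call begins.
- hand_in(): hands the job in; it is judged then, once.
The state is a dict: "time": time; "qpos": joint angles; "qvel": joint speeds; "joint_efforts": joint torques, N m; "tool_pos": TCP position; "tool_rot": TCP orientation; "contact_force": force on the tool from outside, world axes, zero at the start; "torque": the same for the moment, N m; "opening": finger opening in m; "grip_force": force on a finger pad.
Only numpy, scipy, OpenCV 4.12 (cv2) and the standard library are available. Lean on these libraries where they do the work, as an engineer would, in place of code of your own. Each camera call takes 0.05 s, during which the arm holds its last target. There are 200 camera calls.

## Working session

There is one attempt and no reset: what is moved stays moved. The work goes in short steps, Python scripts to look and compute and a tool call to move; the robot and the scene stay as the last step left them, time stands still between calls to the robot, and variables do not carry over. Pictures are saved under pics/ and viewed, at most 10 in all, crops included, and the job is handed in when it is done.

Besides the shell and the picture viewer there is one more tool, called after "Call:" by a JSON object that holds its "op" and its "data", one argument or row to a line. arm_command: Moves the arm, as the interface text tells. Its arguments: {"type":"object","properties":{"xyz":{"type":"array","items":{"type":"array","items":{"type":"number"}}},"spin":{"type":"array","items":{"type":"number"}},"jaw":{"type":"number"},"squeeze":{"type":"number"}},"required":["xyz","spin"]}

```bash
mkdir -p pics
cat > h.py <<'E'
from cell import *
import numpy as np, cv2, pickle
def shot(n,f):
    c=read_camera(n); pickle.dump(c,open(f'pics/{f}.pkl','wb')); cv2.imwrite(f'pics/{f}.png',c['img'][:,:,::-1]); return c
def load(f): return pickle.load(open(f'pics/{f}.pkl','rb'))
def ray(c,u,v):
    d=np.array([(u-c['cx'])/c['fx'],-(v-c['cy'])/c['fy'],-1]); T=c['world_from_camera']; return T[:3,:3]@d,T[:3,3]
def atz(c,u,v,z):
    d,o=ray(c,u,v); return o+d*(z-o[2])/d[2]
def dep(c,u,v):
    d,o=ray(c,u,v); return o+d*c['depth'][int(v),int(u)]
E
python3 - <<'E'
from h import *
for n in ('scene','side'):
    c=shot(n,n+'0'); print(n,[k for k in c if k not in('img','depth')],c['world_from_camera'].round(3).tolist(),c['fx'],c['cx'],c['cy'])
a=[cv2.imread(f'pics/{n}0.png') for n in('scene','side')]
s=observe();print(s)
E
```

```text
scene ['fx', 'fy', 'cx', 'cy', 'world_from_camera'] [[0.216, -0.569, 0.794, 1.502], [0.976, 0.136, -0.168, -0.339], [-0.012, 0.811, 0.585, 0.822], [0.0, 0.0, 0.0, 1.0]] 474.04452889171574 276.93774761295793 214.15065252929395
side ['fx', 'fy', 'cx', 'cy', 'world_from_camera'] [[0.961, 0.222, -0.165, 0.373], [-0.276, 0.734, -0.62, -0.698], [-0.016, 0.642, 0.767, 0.817], [0.0, 0.0, 0.0, 1.0]] 395.6570692000785 281.804169796924 213.22164859074985
{'time': 0.1, 'qpos': array([-1.41797977e+00,  3.42659106e-01,  1.52490666e+00,  2.24082931e-05,
        1.27540945e+00, -1.46016375e-01]), 'qvel': array([ 0.00110104, -0.00255784, -0.002919  ,  0.00092954, -0.00127832,
       -0.00187652]), 'joint_efforts': array([ 2.10809580e-03, -4.32003307e+01, -2.44694102e+01,  7.20893824e-02,
        5.25563769e-02, -4.20910692e-05]), 'tool_pos': array([ 0.15456084, -0.50161204,  0.40411633]), 'tool_rot': array([-3.14022792e+00, -2.22360976e-04,  2.98826247e-01]), 'contact_force': array([ 0.42303184,  0.75286048, -0.25943067]), 'torque': array([-0.03453194,  0.03457204,  0.01873865]), 'grip_force': 0.0, 'opening': 0.09197072487161453}
```

View pics/scene0.png

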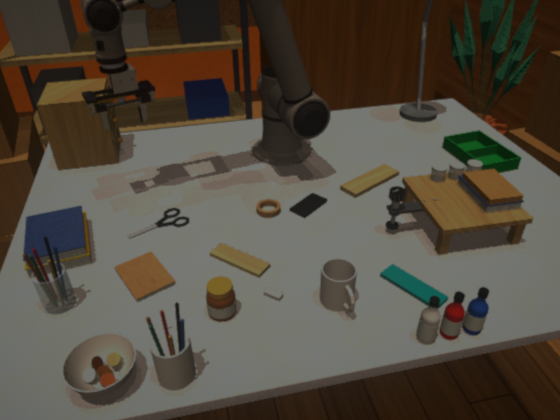

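View pics/side0.png

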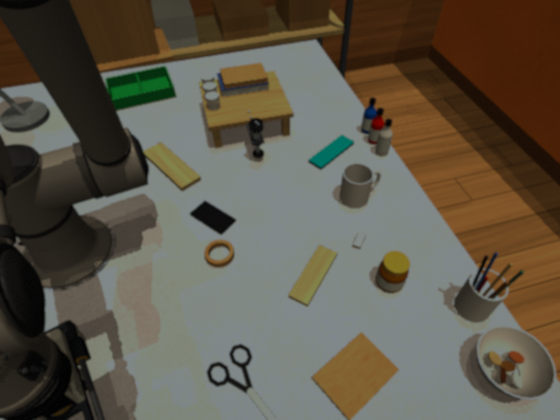

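Scene view: wooden strips at about (370,180) and (240,260), turquoise strip at (413,285), screw at (395,205), and phone at (308,205). The side view shows the strips at (172,165) and (314,274), with the knob at (257,128). I'll enlarge these areas to get the corners.

Run:
```python
from h import *
def crop(f,x,y,w,h,k):
    i=cv2.imread(f'pics/{f}.png')[y:y+h,x:x+w]; i=cv2.convertScaleAbs(i,alpha=1.5,beta=10); return cv2.resize(i,None,fx=k,fy=k,interpolation=cv2.INTER_CUBIC)
a=crop('scene0',200,150,100,0+150,4) if 0 else None
A=np.vstack([np.hstack([crop('scene0',330,150,100,75,4),crop('scene0',195,225,100,75,4)]),np.hstack([crop('side0',225,105,100,75,4),crop('side0',270,235,100,75,4)])])
cv2.imwrite('pics/c1.png',A)
for f,rng in(('scene0',((370,180),(240,260),(413,285))),('side0',((172,165),(314,274)))):
    c=load(f); img=c['img']
    for p in rng:
        m=np.zeros((422,562),np.uint8); g=cv2.GaussianBlur(img,(3,3),0)
        cv2.floodFill(g.copy(),m,p,0,(25,)*3,(25,)*3,4|(255<<8)|cv2.FLOODFILL_MASK_ONLY|cv2.FLOODFILL_FIXED_RANGE)
        v,u=np.nonzero(m[1:-1,1:-1]); P=np.array([atz(c,a,b,.012)[:2] for a,b in zip(u,v)])
        r=cv2.minAreaRect((P*1000).astype(np.float32)); print(f,p,len(u),r,dep(c,*p).round(4))
```

```text
scene0 (370, 180) 704 ((274.8234558105469, 233.00343322753906), (66.00122833251953, 212.44134521484375), 27.290447235107422) [0.2952 0.2242 0.0168]
scene0 (240, 260) 781 ((568.3731689453125, -243.81968688964844), (159.25531005859375, 50.505279541015625), 44.674861907958984) [ 0.5763 -0.2423  0.0107]
scene0 (413, 285) 821 ((763.4215087890625, 150.71939086914062), (158.64816284179688, 48.75267791748047), 31.09659767150879) [0.7639 0.1496 0.0123]
side0 (172, 165) 1007 ((281.1351013183594, 239.36634826660156), (63.467994689941406, 212.877197265625), 27.38381004333496) [0.286  0.2216 0.0176]
side0 (314, 274) 1231 ((567.64599609375, -244.45196533203125), (156.9271240234375, 50.62440490722656), 44.46035385131836) [ 0.5676 -0.247   0.0118]
```

View pics/c1.png

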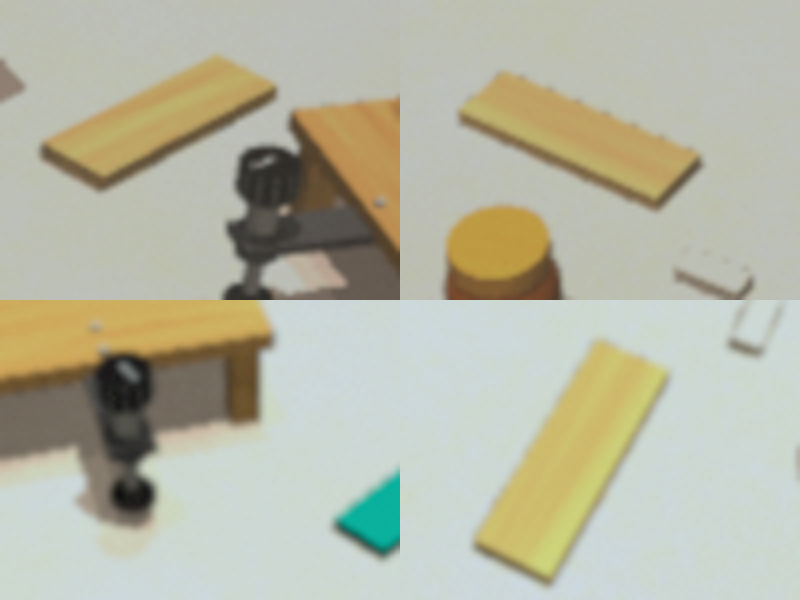

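Run:
```python
from h import *
def tri(p,q):
    a,b=load('scene0'),load('side0'); M=[];r=[]
    for c,x in((a,p),(b,q)):
        d,o=ray(c,*x); d/=np.linalg.norm(d); K=np.eye(3)-np.outer(d,d); M.append(K); r.append(K@o)
    x=np.linalg.lstsq(np.vstack(M),np.hstack(r),rcond=None)[0]; return (x*1000).round(1),(np.vstack(M)@x-np.hstack(r)).round(4)
print('knob',tri((396.75,194.5),(256.1,125.5)))
print('foot',tri((392.5,227),(258,153.75)), 'footside z.02',atz(load('side0'),258,153.75,.02))
print('knob side at z=.12', atz(load('side0'),256.1,125.5,.12), atz(load('scene0'),396.75,194.5,.12))
for f in('scene0','side0'):
    c=load(f); v,u=np.nonzero(c['depth']>0); d=np.array([(u-c['cx'])/c['fx'],-(v-c['cy'])/c['fy'],-np.ones(len(u))])*c['depth'][v,u]
    T=c['world_from_camera']; P=(T[:3,:3]@d).T+T[:3,3]
    k=(abs(P[:,2]-.091)<.006)&(P[:,0]>.3)&(P[:,0]<.8)&(P[:,1]>.15)
    m=np.zeros((420,560),np.uint8); m[v[k],u[k]]=1
    m=cv2.morphologyEx(m,cv2.MORPH_OPEN,np.ones((3,3)));n,l,s,_=cv2.connectedComponentsWithStats(m)
    L=1+s[1:,4].argmax(); kk=l[v,u]==L
    r=cv2.minAreaRect((P[kk][:,:2]*1000).astype(np.float32)); print(f,kk.sum(),r); print(cv2.boxPoints(r).round())
    # knob/boss points
    k=np.hypot(P[:,0]-.53,P[:,1]-.2)<.0
```

```text
knob (array([541.8, 190.9, 125. ]), array([-0.0001,  0.0004,  0.0005,  0.0001, -0.0004, -0.0005]))
foot (array([541.6, 194.6,  16.3]), array([-0.0003,  0.0009,  0.001 ,  0.0003, -0.0009, -0.001 ])) footside z.02 [0.54071461 0.19242785 0.02      ]
knob side at z=.12 [0.54304486 0.19822896 0.12      ] [0.53574799 0.19390084 0.12      ]
scene0 3397 ((546.458740234375, 388.48333740234375), (253.6563262939453, 264.2225036621094), 88.40185546875)
[[411. 265.]
 [675. 258.]
 [682. 512.]
 [418. 519.]]
side0 2515 ((545.40478515625, 389.5198974609375), (255.0042266845703, 259.3656311035156), 88.1255874633789)
[[412. 266.]
 [671. 258.]
 [679. 513.]
 [420. 521.]]
```

Run:
```python
from h import *
c=load('scene0')
for n,p,z in(('jar cap',(219,286),.085),('eraser',(273,294),.012),('mug rim',(338,272),.095),('phone',(308,205),.01),('phone r',(327,205),.01),('tape',(268,208),.01),('notebook near',(143,256),.012),('notebook r',(173,285),.012)):
    print(n,(atz(c,*p,z)*1000).round())
```

```text
jar cap [ 736. -310.   85.]
eraser [ 716. -185.   12.]
mug rim [763. -45.  95.]
phone [375.  -4.  10.]
phone r [389.  51.  10.]
tape [ 363. -125.   10.]
notebook near [ 504. -488.   12.]
notebook r [ 631. -415.   12.]
```

Call:
{"op": "arm_command", "data": {
  "xyz": [
    [29, 17, -8],
    [29, 17, -8],
    [29, 17, -8],
    [29, 17, -8],
    [29, 17, -8],
    [29, 17, -8],
    [29, 17, -8],
    [29, 17, -8],
    [29, 17, -8],
    [29, 17, -8],
    [29, 17, -8],
    [29, 17, -8],
    [30, 18, -8],
    [0, 0, 0],
    [0, 0, 0]
  ],
  "spin": [2.1, 2.1, 2.1, 2.1, 2.1, 2.1, 2.1, 2.1, 2.1, 2.1, 2.1, 2.1, 2.3, 0, 0],
  "jaw": 1
}}

```text
time: 1.6
tool_pos: [0.5327, -0.2792, 0.2999]
tool_rot: [-3.14, 0.001, 0.78]
contact_force: [-0.7, 0.4, -0.4]
opening: 0.0919
grip_force: 0.0
```

Call:
{"op": "arm_command", "data": {
  "xyz": [
    [0, 0, -25],
    [0, 0, -25],
    [0, 0, -25],
    [0, 0, -20],
    [0, 0, -15],
    [0, 0, -9],
    [0, 0, 0],
    [0, 0, 0]
  ],
  "spin": [0, 0, 0, 0, 0, 0, 0, 0]
}}

```text
time: 2.4
tool_pos: [0.5324, -0.2803, 0.1824]
tool_rot: [3.141, -0.0, 0.778]
contact_force: [0.5, 0.8, 0.6]
opening: 0.0918
grip_force: 0.0
```

Call:
{"op": "arm_command", "data": {
  "xyz": [
    [0, 0, 0],
    [0, 0, 0],
    [0, 0, 0],
    [0, 0, 0],
    [0, 0, 0],
    [0, 0, 0],
    [0, 0, 0],
    [0, 0, 0]
  ],
  "spin": [0, 0, 0, 0, 0, 0, 0, 0],
  "jaw": -1,
  "squeeze": 30
}}

```text
time: 3.2
tool_pos: [0.5326, -0.2797, 0.1818]
tool_rot: [-3.142, -0.0, 0.779]
contact_force: [-0.2, 0.9, 0.7]
opening: 0.0499
grip_force: 30.0
```

Call:
{"op": "arm_command", "data": {
  "xyz": [
    [0, 0, 20],
    [0, 0, 40],
    [0, 0, 40],
    [0, 0, 10],
    [0, 27, 0],
    [0, 27, 0],
    [0, 27, 0],
    [0, 27, 0],
    [0, 27, 0],
    [0, 27, 0],
    [0, 27, 0],
    [1, 27, 0],
    [1, 27, 0],
    [1, 27, 0],
    [0, 0, 0],
    [0, 0, 0]
  ],
  "spin": [0, 0, 0, 0, 4.4, 4.4, 4.4, 4.4, 4.4, 4.4, 4.4, 4.4, 4.4, 4, 0, 0]
}}

```text
time: 4.8
tool_pos: [0.5354, -0.0094, 0.2911]
tool_rot: [-3.141, 0.0, 1.54]
contact_force: [0.5, -1.0, -1.4]
opening: 0.0494
grip_force: 30.0
```

Call:
{"op": "arm_command", "data": {
  "xyz": [
    [0, 0, -35],
    [0, 0, -35],
    [0, 0, -20],
    [0, 0, -10],
    [0, 0, -5],
    [0, 0, -3],
    [0, 0, 0],
    [0, 0, 0]
  ],
  "spin": [0, 0, 0, 0, 0, 0, 0, 0]
}}

```text
time: 5.6
tool_pos: [0.5359, -0.0098, 0.1846]
tool_rot: [3.14, 0.0, 1.54]
contact_force: [-0.8, 0.6, -1.7]
opening: 0.0495
grip_force: 30.0
```

Run:
```python
from h import *
a=shot('side','side1');b=shot('scene','scene1');w=shot('wrist','w1')
def crop(f,x,y,w,h,k):
    i=cv2.imread(f'pics/{f}.png')[y:y+h,x:x+w]; i=cv2.convertScaleAbs(i,alpha=1.5,beta=10); return cv2.resize(i,(int(w*k),int(h*k)),interpolation=cv2.INTER_CUBIC)
cv2.imwrite('pics/c2.png',np.vstack([np.hstack([crop('side1',190,90,133,100,3),crop('scene1',320,150,133,100,3)]),np.hstack([crop('w1',0,0,560,400,.7125),np.zeros((285,399,3),np.uint8)])]))
s=observe();print(s['tool_pos'],s['tool_rot'],s['contact_force'],s['torque'],s['opening'],s['qpos'])
```

```text
[ 0.53574977 -0.00972419  0.18440474] [3.14025800e+00 1.93536834e-04 1.53979858e+00] [ 0.29044568  0.3209252  -1.14585286] [-0.06443611 -0.08343701 -0.00084616] 0.049588715995362104 [-1.61211678e-01  6.35538582e-01  1.73992210e+00 -2.68609416e-05
  7.64783488e-01 -1.30194692e-01]
```

View pics/c2.png

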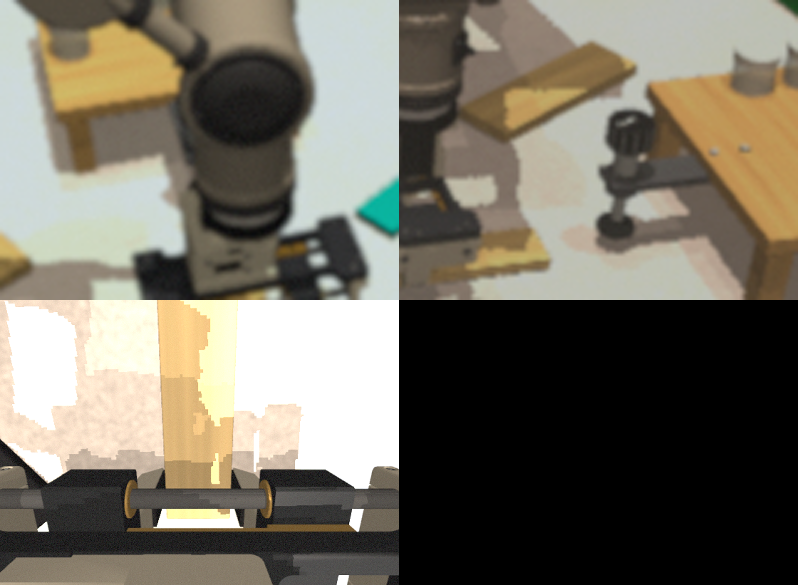

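Call:
{"op": "arm_command", "data": {
  "xyz": [
    [0, 0, -2],
    [0, 10, 0],
    [0, 10, 0],
    [0, 10, 0],
    [1, 10, 0],
    [0, 10, 0],
    [0, 10, 0],
    [1, 10, 0],
    [0, 10, 0],
    [0, 10, 0],
    [1, 10, 0],
    [0, 8, 0],
    [0, 0, 0],
    [0, 0, 0],
    [0, 0, 0]
  ],
  "spin": [0, 0, 0, 0, 0, 0, 0, 0, 0, 0, 0, 0, 0, 0, 0]
}}

```text
time: 7.25
tool_pos: [0.5386, 0.0981, 0.1818]
tool_rot: [3.142, -0.0, 1.539]
contact_force: [-1.0, 1.7, 0.8]
opening: 0.0495
grip_force: 30.0
```

Run:
```python
from h import *
w=shot('wrist','w2');b=shot('scene','scene2')
def crop(f,x,y,w,h,k):
    i=cv2.imread(f'pics/{f}.png')[y:y+h,x:x+w]; i=cv2.convertScaleAbs(i,alpha=1.2 if f[0]=='s' else .9,beta=5); return cv2.resize(i,(int(w*k),int(h*k)),interpolation=cv2.INTER_CUBIC)
cv2.imwrite('pics/c3.png',np.hstack([crop('w2',0,0,560,420,.7),crop('scene2',340,160,98,98*3//4,4)[:294]]))
```

```text
Traceback (most recent call last):
ValueError: all the input array dimensions except for the concatenation axis must match exactly, but along dimension 0, the array at index 0 has size 294 and the array at index 1 has size 292
```

Run:
```python
from h import *
w=cv2.resize(cv2.imread('pics/w2.png'),(392,294)); s=cv2.convertScaleAbs(cv2.resize(cv2.imread('pics/scene2.png')[160:234,340:438],(392,294),interpolation=cv2.INTER_CUBIC),alpha=1.4)
cv2.imwrite('pics/c3.png',np.hstack([w,s]))
```

```text
(no output)
```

View pics/c3.png

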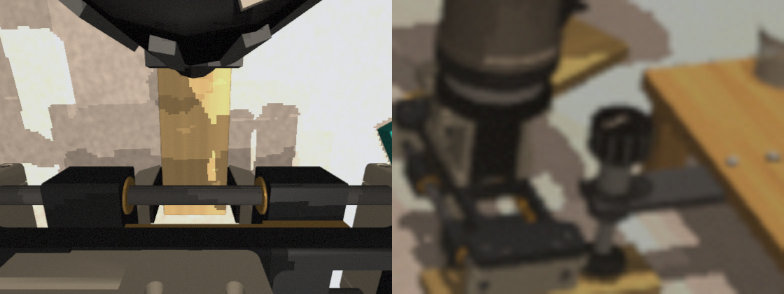

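Call:
{"op": "arm_command", "data": {
  "xyz": [
    [0, 0, 0],
    [0, 0, 0],
    [0, 0, 0],
    [0, 0, 0],
    [0, 0, 0],
    [0, -5, 20],
    [0, -5, 30],
    [0, -5, 40],
    [0, -5, 50],
    [0, 0, 40],
    [0, 0, 0],
    [0, 0, 0]
  ],
  "spin": [0, 0, 0, 0, 0, 0, 0, 0, 0, 0, 0, 0],
  "jaw": 1
}}

```text
time: 8.55
tool_pos: [0.5384, 0.0783, 0.3621]
tool_rot: [3.14, -0.0, 1.54]
contact_force: [0.4, 0.3, -0.4]
opening: 0.0917
grip_force: 0.0
```

Run:
```python
from h import *
w=shot('wrist','w3');b=shot('scene','scene3')
s=cv2.convertScaleAbs(cv2.resize(cv2.imread('pics/scene3.png')[175:255,330:430],(400,320),interpolation=cv2.INTER_CUBIC),alpha=1.4)
w=cv2.resize(cv2.imread('pics/w3.png'),(400,300))
cv2.imwrite('pics/c4.png',np.hstack([np.vstack([w,np.zeros((20,400,3),np.uint8)]),s]))
s=observe();print(s['tool_pos'],s['qpos'])
```

```text
[0.53811404 0.07831056 0.36001602] [ 3.56272196e-03  4.15939062e-01  1.54041112e+00 -5.44752665e-05
  1.18800047e+00  3.46308973e-02]
```

View pics/c4.png

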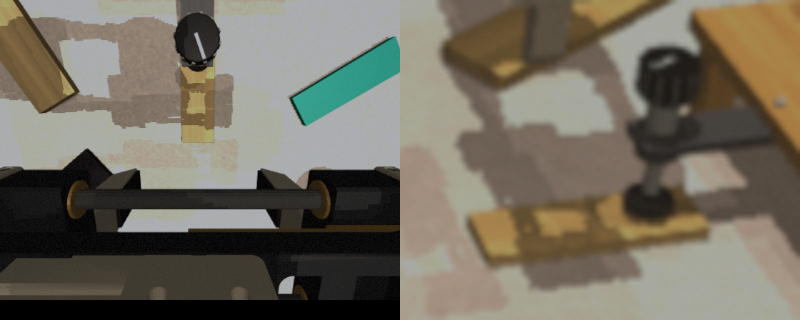

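Wrist view: the knob is centred at about (197,39) and the strip spans x = 181 to 214, so they line up. Scene view: the foot at (650,200) is over the strip. Next I'll locate the knob precisely with wrist depth.

Run:
```python
from h import *
c=load('w3'); d=c['depth']; v,u=np.nonzero(d>0)
X=np.array([(u-c['cx'])/c['fx'],-(v-c['cy'])/c['fy'],-np.ones(len(u))])*d[v,u]; T=c['world_from_camera']; P=((T[:3,:3]@X).T+T[:3,3])*1000
k=np.hypot(P[:,0]-541,P[:,1]-190)<40; Q=P[k]
h,e=np.histogram(Q[:,2],np.arange(0,160,5)); print([(int(a),int(b)) for a,b in zip(e,h) if b])
t=Q[Q[:,2]>np.percentile(Q[:,2],99.5)-4]; print('top',t[:,2].mean(),cv2.minEnclosingCircle(t[:,:2].astype(np.float32)),t.mean(0))
k=(abs(P[:,2]-12)<4)&(abs(P[:,0]-540)<35)&(P[:,1]>80)&(P[:,1]<185)
for y in range(90,175,10):
    q=P[k&(abs(P[:,1]-y)<2)]; 
    if len(q): print(y,q[:,0].min().round(1),q[:,0].max().round(1),q[:,2].mean().round(1))
```

```text
[(0, 898), (10, 1330), (15, 6), (20, 12), (25, 124), (30, 4), (75, 111), (80, 130), (110, 1), (115, 40), (120, 45), (125, 53), (130, 61), (135, 3117), (140, 534)]
top 139.18484272330966 ((541.97705078125, 192.07138061523438), 21.203628540039062) [541.95690666 192.2099945  139.18484272]
90 513.9 564.0 13.2
100 514.4 564.0 13.3
110 515.0 564.2 13.2
120 515.4 564.2 13.2
130 516.0 564.3 13.3
140 515.3 564.5 13.2
150 515.9 564.7 13.1
160 516.5 565.8 13.2
170 517.0 566.0 13.2
```

Call:
{"op": "arm_command", "data": {
  "xyz": [
    [0, 6, 0],
    [0, 6, 0],
    [0, 6, 0],
    [0, 6, 0],
    [0, 6, 0],
    [0, 6, 0],
    [0, 6, 0],
    [0, 6, 0],
    [0, 6, 0],
    [0, 6, 0],
    [0, 6, 0],
    [0, 6, 0],
    [0, 6, 0],
    [0, 6, 0],
    [1, 6, 0],
    [1, 6, 0],
    [1, 6, 0],
    [1, 6, 0],
    [0, 6, 0],
    [0, 0, 0]
  ],
  "spin": [8.5, 8.5, 8.5, 8.5, 8.5, 8.5, 8.5, 8.5, 8.5, 8.5, 8.5, 8.5, 8.5, 8.5, 8.5, 8.5, 8.5, 8.5, 8.5, 8.5]
}}

```text
time: 10.65
tool_pos: [0.5423, 0.1929, 0.3591]
tool_rot: [3.138, -0.001, -1.77]
contact_force: [0.7, -0.2, 0.1]
opening: 0.0925
grip_force: 0.0
```

Call:
{"op": "arm_command", "data": {
  "xyz": [
    [0, 0, 0],
    [0, 0, -25],
    [0, 0, -25],
    [0, 0, -15],
    [0, 0, -11],
    [0, 0, 0],
    [0, 0, 0]
  ],
  "spin": [0, 0, 0, 0, 0, 0, 0]
}}

```text
time: 11.35
tool_pos: [0.5428, 0.1923, 0.2855]
tool_rot: [3.141, -0.0, -1.778]
contact_force: [0.4, -0.3, 0.5]
opening: 0.0918
grip_force: 0.0
```

Call:
{"op": "arm_command", "data": {
  "xyz": [
    [0, 0, 0],
    [0, 0, 0],
    [0, 0, 0],
    [0, 0, 0],
    [0, 0, 0],
    [0, 0, 0],
    [0, 0, 0],
    [0, 0, 0],
    [0, 0, 0]
  ],
  "spin": [0, 0, 0, 0, 0, 0, 0, 0, 0],
  "jaw": -1,
  "squeeze": 30
}}

```text
time: 12.25
tool_pos: [0.5418, 0.1925, 0.2854]
tool_rot: [3.139, -0.0, -1.776]
contact_force: [-5.5, 0.7, 3.4]
opening: 0.0397
grip_force: 30.0
```

```bash
cat >> h.py <<'E'
def rd(n=5):
    t=[]
    for _ in range(n): s=observe(); t.append(s['torque']); 
    print('t',s['time'],'torque',np.mean(t,0).round(4),np.std(t,0).round(4),'F',s['contact_force'].round(2),'q1,q6',s['qpos'][[0,5]].round(3),'yaw',s['tool_rot'][2].round(3),'pos',s['tool_pos'].round(4),'q6eff',s['joint_efforts'][5].round(4),s['grip_force'],round(s['opening'],4))
E
python3 -c "from h import *;rd()"
```

```text
t 12.25 torque [ 0.3453  1.0198 -0.062 ] [0. 0. 0.] F [-5.47  0.71  3.37] q1,q6 [ 0.208 -2.728] yaw -1.776 pos [0.5418 0.1925 0.2854] q6eff -0.0578 30.000497102737427 0.0397
```

Call:
{"op": "arm_command", "data": {
  "xyz": [
    [0, 0, 0],
    [0, 0, 0],
    [0, 0, 0],
    [0, 0, 0],
    [0, 0, 0],
    [0, 0, 0],
    [0, 0, 0],
    [0, 0, 0],
    [0, 0, 0]
  ],
  "spin": [-8, -8, -8, -8, -8, -8, -8, -8, -8]
}}

```text
time: 13.15
tool_pos: [0.5422, 0.1921, 0.2854]
tool_rot: [-3.141, -0.001, -3.039]
contact_force: [-3.9, -3.2, 1.8]
opening: 0.0394
grip_force: 30.0
```

Run:
```python
from h import *
rd()
for i in range(3):
    c=shot('scene','scene4'); rd()
s=cv2.convertScaleAbs(cv2.resize(cv2.imread('pics/scene4.png')[195:245,360:425],(780,600),interpolation=cv2.INTER_CUBIC),alpha=1.6)
cv2.imwrite('pics/c5.png',s)
```

```text
t 13.15 torque [0.0519 0.479  0.01  ] [0. 0. 0.] F [-3.9  -3.18  1.85] q1,q6 [ 0.207 -1.466] yaw -3.039 pos [0.5422 0.1921 0.2854] q6eff -1.789 29.993066489696503 0.0394
t 13.2 torque [ 0.0679  0.5298 -0.1036] [0. 0. 0.] F [-3.8  -2.11  1.9 ] q1,q6 [ 0.207 -1.459] yaw -3.046 pos [0.5422 0.1921 0.2854] q6eff -0.6656 29.99938666820526 0.0391
t 13.25 torque [-0.013   0.6203  0.019 ] [0. 0. 0.] F [-4.43 -1.57  2.46] q1,q6 [ 0.207 -1.471] yaw -3.034 pos [0.5422 0.1921 0.2854] q6eff 1.4104 30.001890063285828 0.0392
t 13.3 torque [-4.000e-04  6.127e-01 -5.980e-02] [0. 0. 0.] F [-5.07 -2.29  2.79] q1,q6 [ 0.207 -1.475] yaw -3.03 pos [0.5422 0.1921 0.2854] q6eff 0.5437 30.000884234905243 0.0393
```

View pics/c5.png

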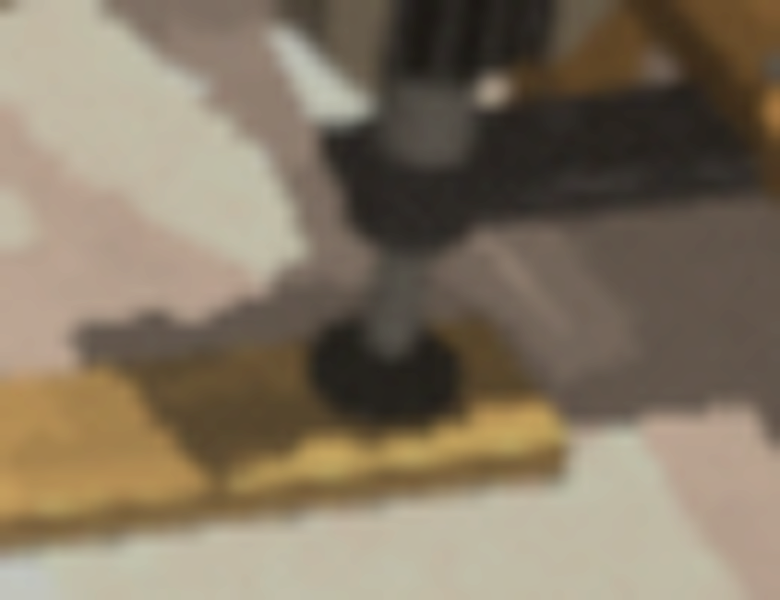

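Run:
```python
from h import *
T=load('scene4'); W=np.linalg.inv(T['world_from_camera'])
def pr(p):
    q=W@np.array([*p,1]); return ((T['cx']+T['fx']*q[0]/-q[2]-360)*12,(T['cy']-T['fy']*q[1]/-q[2]-195)*12)
for z in(.012,.014,.016,.018,.020): print(z,np.round(pr((.5577,.1833,z))))
for p in((.5665,.1833,.012),(.5675,.231,.012),(.5675,.231,0),(.517,.231,.012)): print(p,np.round(pr(p)))
```

```text
0.012 [374. 442.]
0.014 [375. 436.]
0.016 [376. 429.]
0.018 [378. 422.]
0.02 [379. 415.]
(0.5665, 0.1833, 0.012) [390. 465.]
(0.5675, 0.231, 0.012) [585. 438.]
(0.5675, 0.231, 0) [577. 479.]
(0.517, 0.231, 0.012) [492. 311.]
```

Call:
{"op": "arm_command", "data": {
  "xyz": [
    [0, 0, 0],
    [0, 0, 0],
    [0, 0, 0],
    [0, 0, 0],
    [0, 0, 0],
    [0, 0, 0],
    [0, 0, 0],
    [0, 0, 0],
    [0, 0, 0],
    [0, 0, 0]
  ],
  "spin": [-3, -3, -3, -3, -3, -3, -3, -3, -3, -3]
}}

```text
time: 14.3
tool_pos: [0.5422, 0.1918, 0.2854]
tool_rot: [-3.14, -0.001, 2.729]
contact_force: [-5.2, -5.2, 3.0]
opening: 0.039
grip_force: 30.0
```

```bash
cat >> h.py <<'E'
def st(n=6):
    a=[]
    for i in range(n):
        s=observe(); a.append(s['torque'][2])
        if i<n-1: read_camera('wrist')
    print('t',round(s['time'],2),'yaw',s['tool_rot'][2].round(3),'q6',s['qpos'][5].round(3),'Tz',np.round(a,3),'mean2+',np.mean(a[1:]).round(3))
E
python3 -c "from h import *;st()"
```

```text
t 14.55 yaw 2.731 q6 -0.952 Tz [ 0.065 -0.065 -0.119 -0.042 -0.091 -0.07 ] mean2+ -0.077
```

Call:
{"op": "arm_command", "data": {
  "xyz": [
    [0, 0, 0],
    [0, 0, 0],
    [0, 0, 0],
    [0, 0, 0]
  ],
  "spin": [-1.5, -1.5, -1.5, -1.5]
}}

```text
time: 14.95
tool_pos: [0.5422, 0.1917, 0.2854]
tool_rot: [-3.14, -0.001, 2.625]
contact_force: [-5.8, -4.9, 2.4]
opening: 0.0393
grip_force: 30.0
```

```bash
python3 -c "from h import *;st()"
```

```text
t 15.2 yaw 2.626 q6 -0.848 Tz [ 0.059 -0.055 -0.031 -0.045 -0.081 -0.096] mean2+ -0.062
```

Call:
{"op": "arm_command", "data": {
  "xyz": [
    [0, 0, 0],
    [0, 0, 0],
    [0, 0, 0],
    [0, 0, 0]
  ],
  "spin": [-1.5, -1.5, -1.5, -1.5]
}}

```text
time: 15.6
tool_pos: [0.5422, 0.1917, 0.2854]
tool_rot: [-3.139, -0.001, 2.52]
contact_force: [-4.9, -3.5, 3.1]
opening: 0.0392
grip_force: 30.0
```

```bash
python3 -c "from h import *;st()"
```

```text
t 15.85 yaw 2.521 q6 -0.743 Tz [ 0.074 -0.075 -0.077 -0.11  -0.071 -0.058] mean2+ -0.078
```

Call:
{"op": "arm_command", "data": {
  "xyz": [
    [0, 0, 0],
    [0, 0, 0],
    [0, 0, 0]
  ],
  "spin": [-1.5, -1.5, -1.5]
}}

```text
time: 16.15
tool_pos: [0.5421, 0.1917, 0.2854]
tool_rot: [-3.139, -0.0, 2.442]
contact_force: [-6.5, -4.7, 3.8]
opening: 0.0392
grip_force: 30.0
```

```bash
python3 -c "from h import *;st(1)"
```

```text
t 16.15 yaw 2.442 q6 -0.664 Tz [0.038] mean2+ nan
  return _methods._mean(a, axis=axis, dtype=dtype,
  ret = ret.dtype.type(ret / rcount)
```

Call:
{"op": "arm_command", "data": {
  "xyz": [
    [0, 0, 0],
    [0, 0, 0]
  ],
  "spin": [-1.5, -1.5]
}}

```text
time: 16.35
tool_pos: [0.5421, 0.1917, 0.2854]
tool_rot: [-3.139, -0.0, 2.39]
contact_force: [-6.4, -4.2, 4.0]
opening: 0.0392
grip_force: 30.0
```

```bash
python3 -c "from h import *;st(1)"
```

```text
t 16.35 yaw 2.39 q6 -0.611 Tz [0.039] mean2+ nan
  return _methods._mean(a, axis=axis, dtype=dtype,
  ret = ret.dtype.type(ret / rcount)
```

Call:
{"op": "arm_command", "data": {
  "xyz": [
    [0, 0, 0],
    [0, 0, 0]
  ],
  "spin": [-1.5, -1.5]
}}

```text
time: 16.55
tool_pos: [0.5421, 0.1917, 0.2854]
tool_rot: [-3.139, -0.0, 2.337]
contact_force: [-7.2, -5.0, 3.8]
opening: 0.0395
grip_force: 30.0
```

```bash
python3 -c "from h import *;st(1)"
```

```text
t 16.55 yaw 2.337 q6 -0.559 Tz [0.065] mean2+ nan
  return _methods._mean(a, axis=axis, dtype=dtype,
  ret = ret.dtype.type(ret / rcount)
```

Call:
{"op": "arm_command", "data": {
  "xyz": [
    [0, 0, 0],
    [0, 0, 0]
  ],
  "spin": [-1.5, -1.5]
}}

```text
time: 16.75
tool_pos: [0.5421, 0.1917, 0.2854]
tool_rot: [-3.139, 0.0, 2.285]
contact_force: [-6.8, -4.9, 4.0]
opening: 0.039
grip_force: 30.0
```

```bash
python3 -c "from h import *;st(1)"
```

```text
t 16.75 yaw 2.285 q6 -0.506 Tz [0.012] mean2+ nan
  return _methods._mean(a, axis=axis, dtype=dtype,
  ret = ret.dtype.type(ret / rcount)
```

Call:
{"op": "arm_command", "data": {
  "xyz": [
    [0, 0, 0],
    [0, 0, 0]
  ],
  "spin": [-1.5, -1.5]
}}

```text
time: 16.95
tool_pos: [0.5421, 0.1916, 0.2854]
tool_rot: [-3.139, 0.0, 2.232]
contact_force: [-6.5, -5.1, 4.1]
opening: 0.0394
grip_force: 30.0
```

```bash
python3 -c "from h import *;st(4)"
```

```text
t 17.1 yaw 2.233 q6 -0.455 Tz [ 0.033 -0.022 -0.066 -0.026] mean2+ -0.038
```

Add to h.py:
```python
def m():
    s=observe(); print('yaw',s['tool_rot'][2].round(3),'Tz',s['torque'][2].round(3),'F',s['contact_force'].round(1),'e6',s['joint_efforts'][5].round(3))
```

```text
(no output)
```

Call:
{"op": "arm_command", "data": {
  "xyz": [
    [0, 0, 0],
    [0, 0, 0],
    [0, 0, 0]
  ],
  "spin": [-1.5, -1.5, -1.5]
}}

```text
time: 17.4
tool_pos: [0.5421, 0.1916, 0.2854]
tool_rot: [-3.139, 0.0, 2.154]
contact_force: [-7.2, -5.5, 3.5]
opening: 0.0393
grip_force: 30.0
```

```bash
python3 -c "from h import *;m()"
```

```text
yaw 2.154 Tz 0.009 F [-7.2 -5.5  3.5] e6 -0.285
```

Call:
{"op": "arm_command", "data": {
  "xyz": [
    [0, 0, 0],
    [0, 0, 0]
  ],
  "spin": [-1.5, -1.5]
}}

```text
time: 17.6
tool_pos: [0.542, 0.1916, 0.2854]
tool_rot: [-3.139, 0.001, 2.102]
contact_force: [-6.8, -5.3, 3.7]
opening: 0.0395
grip_force: 30.0
```

```bash
python3 -c "from h import *;m()"
```

```text
yaw 2.102 Tz 0.082 F [-6.8 -5.3  3.7] e6 -0.284
```

Call:
{"op": "arm_command", "data": {
  "xyz": [
    [0, 0, 0],
    [0, 0, 0]
  ],
  "spin": [-1.5, -1.5]
}}

```text
time: 17.8
tool_pos: [0.542, 0.1916, 0.2854]
tool_rot: [-3.139, 0.001, 2.049]
contact_force: [-8.2, -5.3, 3.1]
opening: 0.0392
grip_force: 30.0
```

```bash
python3 -c "from h import *;m()"
```

```text
yaw 2.049 Tz 0.072 F [-8.2 -5.3  3.1] e6 -0.284
```

Call:
{"op": "arm_command", "data": {
  "xyz": [
    [0, 0, 0],
    [0, 0, 0]
  ],
  "spin": [-1.5, -1.5]
}}

```text
time: 18.0
tool_pos: [0.542, 0.1916, 0.2854]
tool_rot: [-3.139, 0.001, 1.997]
contact_force: [-6.8, -6.0, 3.9]
opening: 0.0397
grip_force: 30.0
```

```bash
python3 -c "from h import *;m()"
```

```text
yaw 1.997 Tz 0.044 F [-6.8 -6.   3.9] e6 -0.284
```

Call:
{"op": "arm_command", "data": {
  "xyz": [
    [0, 0, 0],
    [0, 0, 0]
  ],
  "spin": [-1.5, -1.5]
}}

```text
time: 18.2
tool_pos: [0.542, 0.1916, 0.2854]
tool_rot: [-3.139, 0.001, 1.945]
contact_force: [-7.7, -5.0, 4.2]
opening: 0.0392
grip_force: 30.0
```

```bash
python3 -c "from h import *;m()"
```

```text
yaw 1.945 Tz 0.072 F [-7.7 -5.   4.2] e6 -0.284
```

Joint 6 effort is almost noise-free and steady at -0.284, so it makes a good contact signal.

Call:
{"op": "arm_command", "data": {
  "xyz": [
    [0, 0, 0],
    [0, 0, 0]
  ],
  "spin": [-1.5, -1.5]
}}

```text
time: 18.4
tool_pos: [0.5419, 0.1916, 0.2854]
tool_rot: [-3.139, 0.001, 1.892]
contact_force: [-7.6, -4.9, 3.7]
opening: 0.0394
grip_force: 30.0
```

```bash
python3 -c "from h import *;m()"
```

```text
yaw 1.892 Tz 0.124 F [-7.6 -4.9  3.7] e6 -0.284
```

Call:
{"op": "arm_command", "data": {
  "xyz": [
    [0, 0, 0],
    [0, 0, 0]
  ],
  "spin": [-1.5, -1.5]
}}

```text
time: 18.6
tool_pos: [0.5419, 0.1915, 0.2853]
tool_rot: [-3.139, 0.001, 1.84]
contact_force: [-8.4, -5.7, 4.7]
opening: 0.0396
grip_force: 30.0
```

```bash
python3 -c "from h import *;m()"
```

```text
yaw 1.84 Tz 0.093 F [-8.4 -5.7  4.7] e6 -0.284
```

Call:
{"op": "arm_command", "data": {
  "xyz": [
    [0, 0, 0],
    [0, 0, 0]
  ],
  "spin": [-1.5, -1.5]
}}

```text
time: 18.8
tool_pos: [0.5419, 0.1916, 0.2854]
tool_rot: [-3.139, 0.002, 1.788]
contact_force: [-8.2, -5.3, 4.6]
opening: 0.0394
grip_force: 30.0
```

```bash
python3 -c "from h import *;m()"
```

```text
yaw 1.788 Tz 0.042 F [-8.2 -5.3  4.6] e6 -0.285
```

Call:
{"op": "arm_command", "data": {
  "xyz": [
    [0, 0, 0],
    [0, 0, 0]
  ],
  "spin": [-1.5, -1.5]
}}

```text
time: 19.0
tool_pos: [0.5419, 0.1916, 0.2854]
tool_rot: [-3.139, 0.002, 1.735]
contact_force: [-8.1, -6.0, 4.6]
opening: 0.0393
grip_force: 30.0
```

```bash
python3 -c "from h import *;m()"
```

```text
yaw 1.735 Tz 0.011 F [-8.1 -6.   4.6] e6 -0.285
```

Call:
{"op": "arm_command", "data": {
  "xyz": [
    [0, 0, 0],
    [0, 0, 0]
  ],
  "spin": [-1.5, -1.5]
}}

```text
time: 19.2
tool_pos: [0.5418, 0.1916, 0.2853]
tool_rot: [-3.139, 0.002, 1.683]
contact_force: [-8.7, -4.5, 4.7]
opening: 0.0394
grip_force: 30.0
```

```bash
python3 -c "from h import *;m()"
```

```text
yaw 1.683 Tz 0.049 F [-8.7 -4.5  4.7] e6 -0.285
```

Call:
{"op": "arm_command", "data": {
  "xyz": [
    [0, 0, 0],
    [0, 0, 0]
  ],
  "spin": [-1.5, -1.5]
}}

```text
time: 19.4
tool_pos: [0.5418, 0.1916, 0.2854]
tool_rot: [-3.139, 0.002, 1.63]
contact_force: [-8.1, -5.2, 5.3]
opening: 0.0392
grip_force: 30.0
```

```bash
python3 -c "from h import *;m()"
```

```text
yaw 1.63 Tz 0.014 F [-8.1 -5.2  5.3] e6 -0.285
```

Call:
{"op": "arm_command", "data": {
  "xyz": [
    [0, 0, 0],
    [0, 0, 0]
  ],
  "spin": [-1.5, -1.5]
}}

```text
time: 19.6
tool_pos: [0.5418, 0.1915, 0.2853]
tool_rot: [-3.139, 0.002, 1.578]
contact_force: [-7.9, -5.9, 4.7]
opening: 0.0396
grip_force: 30.0
```

```bash
python3 -c "from h import *;m()"
```

```text
yaw 1.578 Tz 0.043 F [-7.9 -5.9  4.7] e6 -0.285
```

Call:
{"op": "arm_command", "data": {
  "xyz": [
    [0, 0, 0],
    [0, 0, 0]
  ],
  "spin": [-1.5, -1.5]
}}

```text
time: 19.8
tool_pos: [0.5418, 0.1916, 0.2854]
tool_rot: [-3.139, 0.002, 1.526]
contact_force: [-7.8, -5.3, 4.8]
opening: 0.0395
grip_force: 30.0
```

```bash
python3 -c "from h import *;m()"
```

```text
yaw 1.526 Tz 0.075 F [-7.8 -5.3  4.8] e6 -0.285
```

Call:
{"op": "arm_command", "data": {
  "xyz": [
    [0, 0, 0],
    [0, 0, 0]
  ],
  "spin": [-1.5, -1.5]
}}

```text
time: 20.0
tool_pos: [0.5417, 0.1916, 0.2853]
tool_rot: [-3.139, 0.003, 1.473]
contact_force: [-8.1, -4.8, 4.1]
opening: 0.0394
grip_force: 30.0
```

Run:
```python
from h import *
m(); c=shot('scene','scene5')
a=[cv2.convertScaleAbs(cv2.resize(cv2.imread(f'pics/{f}.png')[205:245,370:420],(400,320),interpolation=cv2.INTER_CUBIC),alpha=1.6) for f in('scene4','scene5')]
cv2.imwrite('pics/c6.png',np.hstack(a))
```

```text
yaw 1.473 Tz 0.084 F [-8.1 -4.8  4.1] e6 -0.285
```

View pics/c6.png

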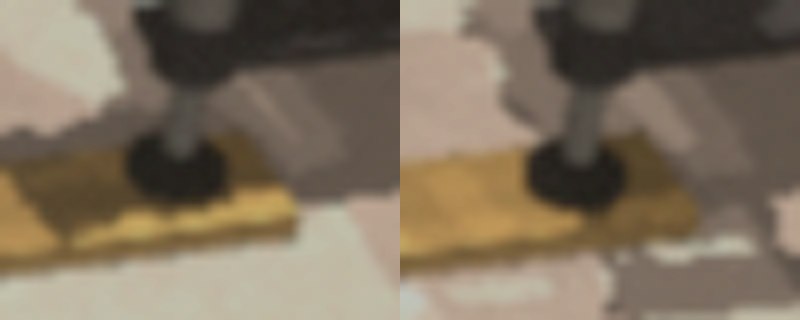

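Call:
{"op": "arm_command", "data": {
  "xyz": [
    [0, 0, 0],
    [0, 0, 0],
    [0, 0, 0]
  ],
  "spin": [-1.5, -1.5, -1.5]
}}

```text
time: 20.35
tool_pos: [0.5417, 0.1916, 0.2853]
tool_rot: [-3.139, 0.003, 1.395]
contact_force: [-8.9, -5.9, 4.5]
opening: 0.0394
grip_force: 30.0
```

```bash
python3 -c "from h import *;m()"
```

```text
yaw 1.395 Tz 0.087 F [-8.9 -5.9  4.5] e6 -0.286
```

Call:
{"op": "arm_command", "data": {
  "xyz": [
    [0, 0, 0],
    [0, 0, 0]
  ],
  "spin": [-1.5, -1.5]
}}

```text
time: 20.55
tool_pos: [0.5417, 0.1916, 0.2853]
tool_rot: [-3.139, 0.003, 1.343]
contact_force: [-8.2, -4.9, 5.3]
opening: 0.0395
grip_force: 30.0
```

```bash
python3 -c "from h import *;m()"
```

```text
yaw 1.343 Tz 0.079 F [-8.2 -4.9  5.3] e6 -0.286
```

Call:
{"op": "arm_command", "data": {
  "xyz": [
    [0, 0, 0],
    [0, 0, 0]
  ],
  "spin": [-1.5, -1.5]
}}

```text
time: 20.75
tool_pos: [0.5417, 0.1916, 0.2854]
tool_rot: [-3.139, 0.003, 1.29]
contact_force: [-9.1, -5.3, 4.7]
opening: 0.0395
grip_force: 30.0
```

```bash
python3 -c "from h import *;m()"
```

```text
yaw 1.29 Tz 0.042 F [-9.1 -5.3  4.7] e6 -0.286
```

Call:
{"op": "arm_command", "data": {
  "xyz": [
    [0, 0, 0],
    [0, 0, 0]
  ],
  "spin": [-1.5, -1.5]
}}

```text
time: 20.95
tool_pos: [0.5417, 0.1916, 0.2854]
tool_rot: [-3.139, 0.003, 1.238]
contact_force: [-8.3, -4.7, 6.3]
opening: 0.0395
grip_force: 30.0
```

```bash
python3 -c "from h import *;m()"
```

```text
yaw 1.238 Tz 0.049 F [-8.3 -4.7  6.3] e6 -0.286
```

Call:
{"op": "arm_command", "data": {
  "xyz": [
    [0, 0, 0],
    [0, 0, 0]
  ],
  "spin": [-1.5, -1.5]
}}

```text
time: 21.15
tool_pos: [0.5416, 0.1916, 0.2853]
tool_rot: [-3.139, 0.003, 1.186]
contact_force: [-8.5, -5.3, 4.9]
opening: 0.0395
grip_force: 30.0
```

```bash
python3 -c "from h import *;m()"
```

```text
yaw 1.186 Tz 0.062 F [-8.5 -5.3  4.9] e6 -0.282
```

Call:
{"op": "arm_command", "data": {
  "xyz": [
    [0, 0, 0],
    [0, 0, 0]
  ],
  "spin": [-1.5, -1.5]
}}

```text
time: 21.35
tool_pos: [0.5416, 0.1916, 0.2854]
tool_rot: [-3.139, 0.004, 1.133]
contact_force: [-9.0, -4.8, 5.7]
opening: 0.0397
grip_force: 30.0
```

```bash
python3 -c "from h import *;m()"
```

```text
yaw 1.133 Tz 0.077 F [-9.  -4.8  5.7] e6 -0.263
```

Call:
{"op": "arm_command", "data": {
  "xyz": [
    [0, 0, 0],
    [0, 0, 0]
  ],
  "spin": [-1.5, -1.5]
}}

```text
time: 21.55
tool_pos: [0.5416, 0.1917, 0.2854]
tool_rot: [-3.14, 0.004, 1.081]
contact_force: [-9.1, -4.9, 5.3]
opening: 0.0395
grip_force: 30.0
```

```bash
python3 -c "from h import *;m()"
```

```text
yaw 1.081 Tz 0.122 F [-9.1 -4.9  5.3] e6 -0.249
```

Call:
{"op": "arm_command", "data": {
  "xyz": [
    [0, 0, 0],
    [0, 0, 0]
  ],
  "spin": [-1.5, -1.5]
}}

```text
time: 21.75
tool_pos: [0.5416, 0.1916, 0.2854]
tool_rot: [-3.14, 0.004, 1.029]
contact_force: [-10.0, -3.8, 4.8]
opening: 0.0392
grip_force: 30.0
```

```bash
python3 -c "from h import *;m()"
```

```text
yaw 1.029 Tz 0.097 F [-10.   -3.8   4.8] e6 -0.238
```

Call:
{"op": "arm_command", "data": {
  "xyz": [
    [0, 0, 0],
    [0, 0, 0]
  ],
  "spin": [-1.5, -1.5]
}}

```text
time: 21.95
tool_pos: [0.5416, 0.1917, 0.2854]
tool_rot: [-3.14, 0.004, 0.976]
contact_force: [-9.2, -5.1, 6.0]
opening: 0.0393
grip_force: 30.0
```

```bash
python3 -c "from h import *;m()"
```

```text
yaw 0.976 Tz 0.146 F [-9.2 -5.1  6. ] e6 -0.227
```

Effort began to change at yaw ≈1.19. The knob has turned about 0.22 rad since then, which is a press of roughly 7 N, so I'll stop here and let go.

Call:
{"op": "arm_command", "data": {
  "xyz": [
    [0, 0, 0],
    [0, 0, 0],
    [0, 0, 0]
  ],
  "spin": [0, 0, 0]
}}

```text
time: 22.25
tool_pos: [0.5416, 0.1917, 0.2854]
tool_rot: [-3.14, 0.004, 0.977]
contact_force: [-8.9, -5.4, 5.2]
opening: 0.0392
grip_force: 30.0
```

```bash
python3 -c "from h import *;st(4)"
```

```text
t 22.4 yaw 0.977 q6 0.802 Tz [ 0.025 -0.012 -0.057 -0.011] mean2+ -0.027
```

Call:
{"op": "arm_command", "data": {
  "xyz": [
    [0, 0, 0],
    [0, 0, 0],
    [0, 0, 0],
    [0, 0, 0],
    [0, 0, 0],
    [0, 0, 10],
    [0, 0, 20],
    [0, 0, 30],
    [0, 0, 30],
    [0, -30, 20],
    [0, -40, 0],
    [0, -40, 0],
    [0, 0, 0],
    [0, 0, 0]
  ],
  "spin": [0, 0, 0, 0, 0, 0, 0, 0, 0, 0, 0, 0, 0, 0],
  "jaw": 1
}}

```text
time: 23.8
tool_pos: [0.5426, 0.0816, 0.3963]
tool_rot: [3.141, -0.001, 0.971]
contact_force: [-0.3, 0.9, -0.2]
opening: 0.0916
grip_force: 0.0
```

Run:
```python
from h import *
b=shot('scene','scene6'); rd()
s=cv2.convertScaleAbs(cv2.resize(cv2.imread('pics/scene6.png')[180:250,350:440],(720,560),interpolation=cv2.INTER_CUBIC),alpha=1.4)
cv2.imwrite('pics/c7.png',s)
```

```text
t 23.85 torque [ 0.0014 -0.0226  0.0247] [0. 0. 0.] F [-0.56  0.51 -0.13] q1,q6 [0.011 0.61 ] yaw 0.972 pos [0.5426 0.0824 0.3961] q6eff -0.0192 0.0 0.0917
```

View pics/c7.png

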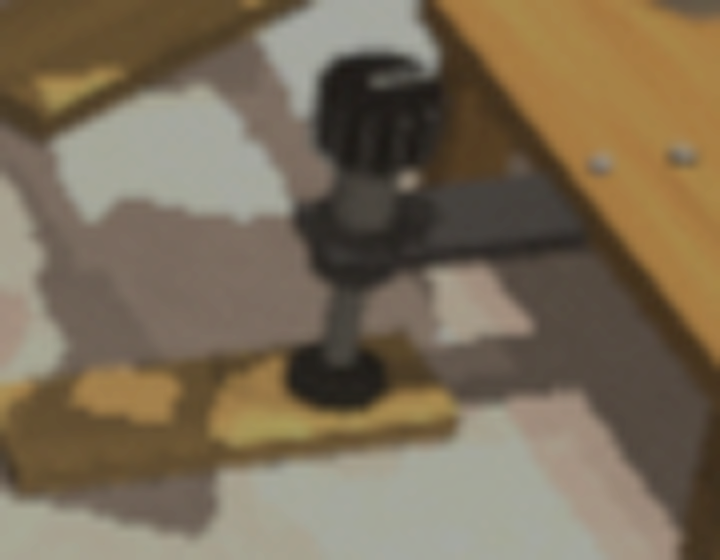

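The foot at about (335,380) sits centred on the strip, and the strip lies flat and hasn't turned. The gripper is clear, so I'm handing in.

```bash
python3 -c "from cell import *;print(hand_in())"
```

```text
the job is handed in; nothing more can be done
None
```

I slid the strip flat under the foot, screwed the foot down until it pressed lightly (about 7 N, estimated from the knob's turn after contact), let go, and handed the job in; no verdict came back.

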